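# Set the paper stop on a printing registration board

## Robot

A 6-joint arm with a two-finger parallel gripper is mounted at the origin on the work surface. World frame = base frame: x ahead of the robot, y to its left, z up, the work surface at z = 0. Lengths are in m, angles in degrees, forces in N, time in s.
With the tool pointing down it reaches from about 0.15 to 0.775 m from the base axis. Payload 6.1 kg.
Tool frame: the origin (TCP) lies midway between the tips of the shut fingers; the grasp point (between the pads) lies 19 mm behind it (arm.grasp_offset is the distance from the TCP to the grasp point, in m); z points along the fingers, y is the line along which they close (so a half turn about z gives the same grasp; the last joint's range is limited). The gripper opens to 85 mm and grips with 20 to 120 N. Pads are 22 mm wide; open, the fingers measure 114 mm over their backs; the gripper's body (76 mm by 85 mm) begins 54 mm behind the grasp point. The pads swing forward as they close: fully open they stand 13 mm farther back than shut.
Start: joints at [71.391, 7.208, -2.269, 80.523, 0, 90], TCP at [0.168, 0.498, 0.231] pointing down, gripper open.
Joint ranges: [-155.77, 155.77], [-54.66, 111.73], [-72.52, 77.12], [-102.08, 115.82], [-83.92, 84.16], [-180, 180]. Speed limits (degrees/s): [136.94, 136.94, 172.46, 180, 180, 180].

## Interface

Orientations are given as [roll, pitch, yaw] about the fixed x, y, z axes, in that order (R = Rz(yaw) Ry(pitch) Rx(roll)).
In Python, from workcell import arm gives the robot as it stands. The module is installed in compiled form; this text tells all that it offers.
- The arm moves only by the tool carry_out, never from a script. Its argument "moves" is a list of rows, each a list of 6 numbers: the shift along the tool's x, y, z in cm, then the turn, a rotation vector about the tool's x, y, z in degrees. A call has 1 to 10 rows; each row shifts and turns the commanded pose from where the row before left it, along the tool's axes as they then stand; what a row does not reach is not made up. A row lasts 1/10 s, in which the tool goes at most 50 mm and 8.59 degrees, less where a joint would pass 70% of its speed; a pose out of reach is approached as far as the arm can. A call with a gripper value outside its range is refused whole. "claw" is the closure, from -1 (fully open) to 1 (shut), set as the call begins (left out, the last holds). The fingers move at their own pace and stop on an object; "grip_force" is the grip in N (left out, the last holds). Time passes only in rows, so rows that do not move let the fingers close. It gives the time, the measured TCP pose, the force, the opening and the grip force at its end, in the units of the state.
- arm.get_state(): the state, without advancing time (a new reading comes with each control period).
- arm.camera(name): name is "side" or "top"; returns (picture, depth): 480x640x3 uint8, red, green, blue; 480x640 float32, m along the optical axis (not along the pixel's ray), 0 where there is no reading.
- arm.camera_info(name): a dict with "vertical_fov" (degrees; the focal length in pixels is half the picture's height over the tangent of half this angle, whatever the lens; pixels are square), "cx", "cy" (the principal point, pixels), "dist_coeffs" ([k1, k2, p1, p2, k3] as OpenCV has them; the pictures are not rectified), "position" and "rotation" of the camera in the world. Camera axes: x right, y down, z forward; pixel columns grow to the right and rows downward; lengths in m; the calibration is good to about 2 mm. A picture is of the moment at which its call begins. camera_info takes no time and is no camera call.
- arm.sign_off(): hands the job in; it is judged then, once.
Trained networks look in the newest picture that a camera, given by its name, has taken for a name from the list of things; names that differ only in an ending like _2 or _b are one class to them, and where a whole thing is asked for, a point or a joint stands for the part that bears it (a point fixed in the world has none). Each returns a list of dicts, best first, with "confidence" (0 to 1); they miss things now and then, are a little off and sometimes report something else, mostly with a low value. They report only what shows in the picture. A call takes as long as a camera call.
- arm.spot_in(camera, name): "centre" ([column, row] in pixels, amid what is visible of it).
- arm.cut_out(camera, name): "mask" (480x640 bool, what is visible of it) and "centre" ([column, row] in pixels, amid what is visible of it).
The state is a dict: "clock": time; "qpos": joint angles; "qd": joint speeds; "joint_efforts": joint torques, N m; "ee_pos": TCP position; "eef_rot": TCP orientation; "contact_force": force on the tool from outside, world axes, zero at the start; "wrist_torque": the same for the moment, N m; "gripper_width": finger opening in m; "grip_force": force on a finger pad.
Only numpy, scipy, OpenCV 4.12 (cv2) and the standard library are available. Lean on these libraries where they do the work, as an engineer would, in place of code of your own. Each camera call takes 0.05 s, during which the arm holds its last target. There are 200 camera calls.

## Task

On the registration board, push the sliding paper stop along its rail with your fingertips until its catch drops into the notch beside the tall marker pin, riding over any notch that comes before it, then take your hand away. Push it gently, do not pinch it or pull up its catch, and leave the ink jar, the ink tin and the brayer as they are.

Things in the scene. Friction and masses are not known exactly. Their poses are not given: they have to be found in the camera images.
- board: Plywood registration board fixed to the table, 290 x 360 x 18 mm thick, carrying an aluminium rail. Origin: on the table under the middle of the rail. y runs along the rail, from the end where the stop starts towards the notches; x points across, away from the robot, to the marker pins; z up. The board reaches from x = -210 to +80 mm.
- rail_mid (a point): Middle of the rail's flat top, straight above the board's origin, 34 mm above the table; axes as the board's. The rail is 30 mm wide and ends at y = -160 and +160 mm, with no raised end. Across its top are three notches 12 mm wide, centred at y = -30, +30 and +90 mm.
- stop: Sliding paper stop: dark steel block captive on the rail, 40 mm across it, 48 mm along it, standing 1 to 41 mm above the rail's top; its sides hang 10 mm down beside the rail and a thin low tongue reaches x = -64 mm. Origin: middle of the block at rail-top height; axes as the board's. It slides from board y = -120 to +120 mm and starts between -120 and -70 mm, before all notches.
- stop_face (a point): Centre of the stop's flat upright end face to push on (40 mm wide, 40 mm high), at the stop's y = -24 mm, 21 mm above the rail's top. Sliding takes 1 to 2 N, leaving a notch 7 to 12 N. As the catch falls into a notch the stop jumps forward 3 to 7 mm by itself, the push dips, and it stays there.
- catch (a joint): Height of the spring catch inside the stop, in m, positive up: 0 to -0.0007 while it rides on the rail's top, about -0.003 when it has dropped into a notch. It shows as a 10 mm brass button in the middle of the stop's top, 6 mm proud when riding and about 3 mm proud in a notch.
- tall_pin: The tall steel marker pin with a wider head, 46 mm high, 16 mm across the head. It stands on the board 47 mm to the +x side of the rail's middle line, exactly opposite the wanted notch (board y = -30, +30 or +90 mm). Origin: centre of its foot; axes as the board's.
- short_pin1: Low steel marker stud, 12 mm across, 9 mm high, opposite one of the notches not wanted. Origin: centre of its foot.
- short_pin2: Second low steel marker stud, like the first, opposite the other notch not wanted. Origin: centre of its foot.
- jar: Loose black ink jar, 52 mm across, 75 mm high, standing on the table beyond the board. Not to be disturbed. Origin: centre of its foot.
- tin: Loose ink tin, 72 mm across, 70 mm high, standing on the table beyond the board. Not to be disturbed. Origin: centre of its foot.
- brayer: Loose ink roller (brayer) lying on the board on the robot's side of the rail: rubber roller 36 mm across and 80 mm wide, wooden handle pointing along its -x, 165 mm long over all. Not to be disturbed. Origin: under the middle of the roller.

How it is judged (in metres and radians):
On the way:
1. the fingers push the stop along the rail, at least 20 mm from where it was (distance of stop from where it was at the start of the episode above 0.02 m and contact force between the fingers and stop above 0.3 N).
At the end, for the whole second after the job is handed in: The stop is at rest within 4 mm of the tall pin along the rail, its catch at least 2.2 mm down in the notch there, and the jar, tin and brayer are within 15 mm of where they stood (y of stop in the frame of tall_pin between -0.004 and 0.004 m and value of joint catch below -0.0022 m and linear speed of stop below 0.005 m/s and distance of each of jar, tin, brayer from where it was at the start of the episode below 0.015 m); the robot touches nothing.
It fails at once if the stop is pushed with more than 30 N (contact force between the fingers and stop above 30 N).
It fails at once if the stop is pinched between the fingers (both ends or both sides at once) ((contact force between the fingers and stop_c0 above 1 N and contact force between the fingers and stop_c1 above 1 N) or (contact force between the fingers and stop_c2 above 1 N and contact force between the fingers and stop_c3 above 1 N)).
It fails at once if the catch is pulled up by hand (2.5 mm above riding height) (value of joint catch above 0.0025 m).
It fails at once if the jar, tin or brayer is shifted by 15 mm, lifted or tipped (distance of any of jar, tin, brayer from where it was at the start of the episode above 0.015 m or angle between any of jar, tin, brayer's own z axis and vertical above 0.3 rad).
It also fails if it takes over 48 s, if anything falls off the work surface, if the arm or the gripper's body presses on something with over 40 N, if the wrist force passes 120 N, or if a joint passes its speed limit or range.

## Working session

There is one attempt and no reset: what is moved stays moved. The work goes in short steps, Python scripts to look and compute and a tool call to move; the robot and the scene stay as the last step left them, time stands still between calls to the robot, and variables do not carry over. Pictures are saved under pics/ and viewed, at most 10 in all, crops included, and the job is handed in when it is done.

Besides the shell and the picture viewer there is one more tool, called after "Emit:" as a command line: name --pt "numbers of a row" for each row, then --argument value for the rest. carry_out: Moves the arm, as the interface text tells. Its arguments: {"type":"object","properties":{"moves":{"type":"array","items":{"type":"array","items":{"type":"number"}}},"claw":{"type":"number"},"grip_force":{"type":"number"}},"required":["moves"]}

```bash
mkdir -p pics
cat > h.py <<'E'
import numpy as np, cv2
from workcell import arm
def pts(name, px, depth=None, z=None):
    i=arm.camera_info(name); f=240/np.tan(np.radians(i["vertical_fov"])/2)
    K=np.array([[f,0,i["cx"]],[0,f,i["cy"]],[0,0,1]])
    u=cv2.undistortPoints(np.array(px,float).reshape(-1,1,2),K,np.array(i["dist_coeffs"],float)).reshape(-1,2)
    r=np.c_[u,np.ones(len(u))]; R=np.array(i["rotation"]); 
    p=np.array(i["position"])
    if depth is not None: return (r*np.array(depth)[:,None])@R.T+p
    d=r@R.T; return p+d*((z-p[2])/d[:,2])[:,None]
def mask_pts(name,m,D):
    v,u=np.nonzero(m&(D>0)); return pts(name,np.c_[u,v],D[v,u])
E
python3 - <<'E'
from h import *
s=arm.get_state(); print({k:np.round(v,3) for k,v in s.items()})
for c in ("side","top"):
    im,D=arm.camera(c); cv2.imwrite(f"pics/{c}0.png",im[:,:,::-1])
    print(c,np.round(arm.camera_info(c)["position"],3))
    for n in ("board","stop","tall_pin","short_pin1","jar","tin","brayer"):
        for r in arm.cut_out(c,n)[:2]:
            P=mask_pts(c,r["mask"],D)
            if len(P): print(n,round(r["confidence"],2),np.round(r["centre"]),len(P),"med",np.round(np.median(P,0),3),"lo",np.round(np.percentile(P,2,0),3),"hi",np.round(np.percentile(P,98,0),3))
E
```

```text
{'clock': np.float64(0.0), 'qpos': array([ 7.1391e+01,  7.2410e+00, -2.3280e+00,  8.0524e+01, -1.0000e-03,
        9.0000e+01]), 'qd': array([ 0.016, -0.162,  0.034, -0.027,  0.103, -0.003]), 'joint_efforts': array([-0.0000e+00, -4.3592e+01,  3.5292e+01,  1.7000e-02, -0.0000e+00,
        0.0000e+00]), 'ee_pos': array([0.167, 0.497, 0.231]), 'eef_rot': array([-1.79907e+02,  1.00000e-03,  1.61391e+02]), 'contact_force': array([ 0.905, -0.132, -0.   ]), 'wrist_torque': array([ 0.014,  0.02 , -0.045]), 'grip_force': np.float64(0.0), 'gripper_width': np.float64(0.086)}
side [ 0.459 -0.495  0.438]Traceback (most recent call last):
  File "<stdin>", line 8, in <module>
  File "h.py", line 12, in mask_pts
    v,u=np.nonzero(m&(D>0)); return pts(name,np.c_[u,v],D[v,u])
                                    ~~~^^^^^^^^^^^^^^^^^^^^^^^^
  File "h.py", line 9, in pts
    if depth is not None: return (r*np.array(depth)[:,None])@R.T+p
                                 ~~~~~~~~~~~~~~~~~~~~~~~~~~~~~~~^~
ValueError: operands could not be broadcast together with shapes (40262,) (3,)
```

```bash
sed -i 's/R=np.array(i\["rotation"\]);/R=Rot.from_euler("xyz",i["rotation"],degrees=True).as_matrix()/; 1a from scipy.spatial.transform import Rotation as Rot' h.py
cat > look.py <<'E'
from h import *
for c in ("side","top"):
    im,D=arm.camera(c); cv2.imwrite(f"pics/{c}0.png",im[:,:,::-1]); np.save(f"{c}D.npy",D)
    print(c,arm.camera_info(c))
    for n in ("board","stop","tall_pin","short_pin1","jar","tin","brayer"):
        for r in arm.cut_out(c,n)[:2]:
            P=mask_pts(c,r["mask"],D)
            if len(P): print(n,round(r["confidence"],2),np.round(r["centre"]),len(P),"med",np.round(np.median(P,0),3),"lo",np.round(np.percentile(P,2,0),3),"hi",np.round(np.percentile(P,98,0),3))
E
python3 look.py
```

```text
side {'vertical_fov': 54.751356246863956, 'cx': 323.809307635972, 'cy': 237.395092570773, 'dist_coeffs': array([-0.01261551,  0.        ,  0.        ,  0.        ,  0.        ]), 'position': array([ 0.4592811 , -0.49512853,  0.43846253]), 'rotation': array([-124.89937814,    0.33825182,   -9.37865468])}
board 0.86 [264. 329.] 40380 med [ 0.456 -0.093  0.017] lo [ 0.311 -0.191  0.004] hi [0.594 0.15  0.073]
stop 0.87 [313. 328.] 2668 med [ 0.504 -0.114  0.059] lo [ 0.452 -0.131  0.021] hi [ 0.531 -0.084  0.076]
tall_pin 0.52 [344. 253.] 187 med [0.57  0.01  0.045] lo [0.565 0.006 0.02 ] hi [0.576 0.015 0.062]
short_pin1 0.57 [350. 298.] 45 med [ 0.565 -0.049  0.024] lo [ 0.561 -0.052  0.019] hi [ 0.57  -0.044  0.026]
short_pin1 0.31 [267. 330.] 39565 med [ 0.457 -0.095  0.017] lo [ 0.312 -0.191  0.006] hi [0.593 0.145 0.073]
jar 0.62 [426. 302.] 2502 med [ 0.646 -0.103  0.049] lo [ 0.628 -0.112  0.004] hi [ 0.672 -0.069  0.074]
jar 0.37 [314. 328.] 2767 med [ 0.504 -0.114  0.057] lo [ 0.452 -0.131  0.018] hi [ 0.533 -0.082  0.076]
brayer 0.94 [212. 242.] 2281 med [0.388 0.086 0.04 ] l
[... 487 characters left out ...]
 med [ 0.497 -0.098  0.074] lo [ 0.452 -0.122  0.023] hi [ 0.531 -0.077  0.081]
tall_pin 0.68 [304. 180.] 1722 med [0.673 0.063 0.071] lo [0.65 0.03 0.01] hi [0.712 0.096 0.075]
short_pin1 0.66 [345. 311.] 34389 med [ 0.46  -0.011  0.02 ] lo [ 0.315 -0.173  0.017] hi [0.598 0.172 0.074]
short_pin1 0.55 [364. 249.] 40 med [ 0.565 -0.042  0.027] lo [ 0.56  -0.047  0.024] hi [ 0.57  -0.037  0.03 ]
jar 0.76 [390. 196.] 1040 med [ 0.644 -0.08   0.075] lo [ 0.628 -0.105  0.003] hi [ 0.674 -0.058  0.079]
tin 0.95 [304. 180.] 1668 med [0.673 0.062 0.071] lo [0.65  0.031 0.017] hi [0.712 0.095 0.075]
brayer 0.72 [274. 355.] 2565 med [0.389 0.098 0.044] lo [ 0.352 -0.023  0.019] hi [0.439 0.134 0.057]
```

View pics/side0.png

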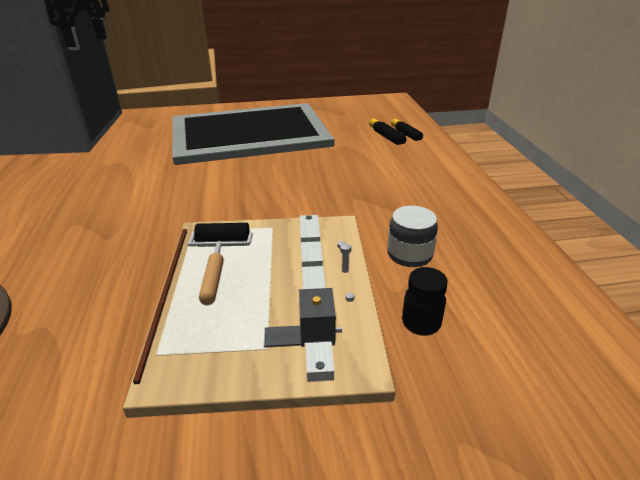

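View pics/top0.png

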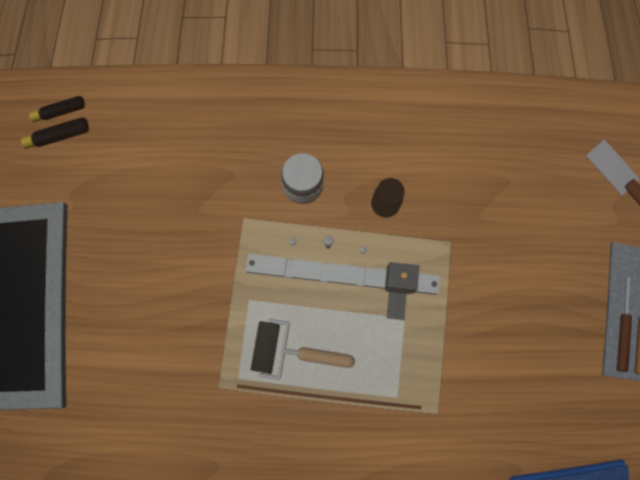

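Both views show the rail running from the stop (side 317,315; top 402,277) past three pins. The tall one is the middle pin (side 345,253; top 328,241), with low studs at top 292,241 and 363,250. So the wanted notch is y = +30 and the stop must ride over y = -30. Next I'll get the rail axis and stop pose.

Run:
```python
from h import *
im=cv2.imread("pics/top0.png"); c=im[215:330,225:465]; cv2.imwrite("pics/topcrop.png",cv2.resize(c,None,fx=3.3,fy=3.3,interpolation=cv2.INTER_CUBIC))
print("screws",pts("top",[[252,263],[434,284]],z=.034))
print("studs",pts("top",[[292,241],[363,250]],z=.027)); print("tall",pts("top",[[328,240]],z=.064))
print("button",pts("top",[[404,275]],z=.081))
print("side tall/stud/button/screws",pts("side",[[345,248]],z=.064),pts("side",[[350,296]],z=.027),pts("side",[[316.5,299]],z=.081),pts("side",[[309,217],[320,365]],z=.034))
D=np.load("topD.npy"); m=np.zeros(D.shape,bool); m[215:330,225:465]=1
P=mask_pts("top",m,D); a=P[(P[:,2]>.068)&(P[:,2]<.078)&(P[:,0]<.56)]
print("stoptop",cv2.minAreaRect(a[:,:2].astype(np.float32)*1000),len(a))
D=np.load("sideD.npy"); m[:]=1
P=mask_pts("side",m,D); a=P[(P[:,2]>.04)&(P[:,2]<.078)&(P[:,0]<.545)&(P[:,0]>.46)&(P[:,1]<-.05)&(P[:,1]>-.16)]
print("stopside",cv2.minAreaRect(a[:,:2].astype(np.float32)*1000),len(a))
```

```text
screws [[ 0.53566925  0.14297084  0.034     ]
 [ 0.50685747 -0.15962854  0.034     ]]
studs [[ 0.57643291  0.07795136  0.027     ]
 [ 0.56356976 -0.04188121  0.027     ]]
tall [[0.57043657 0.01809441 0.064     ]]
button [[ 0.51240961 -0.10197542  0.081     ]]
side tall/stud/button/screws [[0.56898299 0.00490186 0.064     ]] [[ 0.56497102 -0.05138223  0.027     ]] [[ 0.51267267 -0.10811366  0.081     ]] [[ 0.53710699  0.13872797  0.034     ]
 [ 0.50752348 -0.16280706  0.034     ]]
stoptop ((512.8278198242188, -101.25123596191406), (47.52719497680664, 41.08780288696289), 84.50792694091797) 609
stopside ((512.486572265625, -105.68690490722656), (50.74845886230469, 40.02912902832031), 84.20829010009766) 1724
```

View pics/topcrop.png

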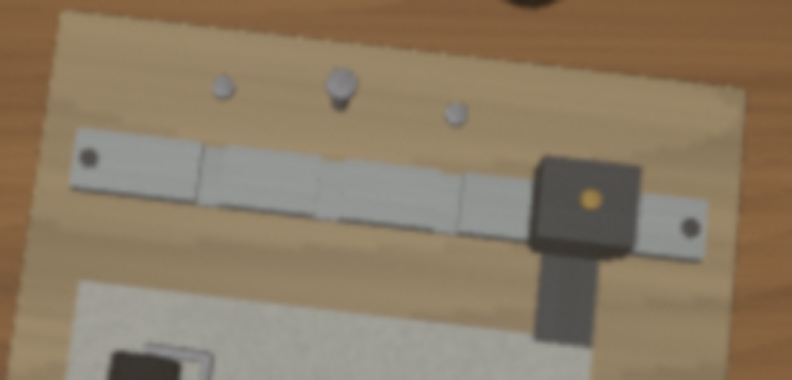

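The crop confirms it: the tall-headed pin is the middle one (crop 341,85), with the stop at crop 588,205 and the -30 notch between them. From the top view the stop is about 124 mm short. I'll align tool x with the rail (yaw 84.56°) and push with the shut fingers.

Emit:
carry_out --pt "0 0 0 0 0 8.5" --pt "0 0 0 0 0 8.5" --pt "0 0 0 0 0 8.5" --pt "0 0 0 0 0 8.5" --pt "0 0 0 0 0 8.5" --pt "0 0 0 0 0 8.5" --pt "0 0 0 0 0 8.5" --pt "0 0 0 0 0 8.5" --pt "0 0 0 0 0 8.5" --pt "0 0 0 0 0 0.3" --claw 1 --grip_force 20

```text
clock: 1.9
ee_pos: [0.1675, 0.4976, 0.2313]
eef_rot: [-180.0, -0.0, 84.6]
contact_force: [0.8, 0.0, -0.4]
gripper_width: 0.0002
grip_force: 0.0
```

Emit:
carry_out --pt "-3.1 2 0 0 0 0" --pt "-3.1 2 0 0 0 0" --pt "-3.1 2 0 0 0 0" --pt "-3.1 2 0 0 0 0" --pt "-3.1 2 0 0 0 0" --pt "-3.1 2 0 0 0 0" --pt "-3.1 2 0 0 0 0" --pt "-3.1 2 0 0 0 0" --pt "-3.1 2 0 0 0 0" --pt "-3.1 2 0 0 0 0"

```text
clock: 2.9
ee_pos: [0.3378, 0.1687, 0.2315]
eef_rot: [180.0, -0.0, 84.8]
contact_force: [-0.1, 0.4, 0.2]
gripper_width: 0.0
grip_force: 0.0
```

Emit:
carry_out --pt "-3.1 2 0 0 0 0" --pt "-3.1 2 0 0 0 0" --pt "-3.1 2 0 0 0 0" --pt "-3.1 2 0 0 0 0" --pt "-3.1 2 0 0 0 0" --pt "-3.1 2 0 0 0 0" --pt "-3.1 2 0 0 0 0" --pt "-3.1 2 0 0 0 0" --pt "-3.1 2 0 0 0 0" --pt "-3.1 2 0 0 0 0"

```text
clock: 3.9
ee_pos: [0.5078, -0.159, 0.2313]
eef_rot: [180.0, -0.0, 84.8]
contact_force: [0.2, -0.3, 0.4]
gripper_width: 0.0004
grip_force: 0.0
```

Emit:
carry_out --pt "0 0 3 0 0 0" --pt "0 0 3 0 0 0" --pt "0 0 3 0 0 0" --pt "0 0 3 0 0 0" --pt "0 0 2 0 0 0" --pt "0 0 1 0 0 0" --pt "0 0 0 0 0 0"

```text
clock: 4.6
ee_pos: [0.5065, -0.1572, 0.0801]
eef_rot: [-179.9, -0.0, 84.7]
contact_force: [-0.6, 0.6, -0.2]
gripper_width: -0.0004
grip_force: 0.0
```

Run:
```python
from h import *
im,D=arm.camera("side"); cv2.imwrite("pics/side1.png",cv2.resize(im[130:430,150:470,::-1],None,fx=2,fy=2))
s=arm.get_state(); print(s["ee_pos"])
```

```text
[ 0.50725884 -0.15737101  0.08142006]
```

View pics/side1.png

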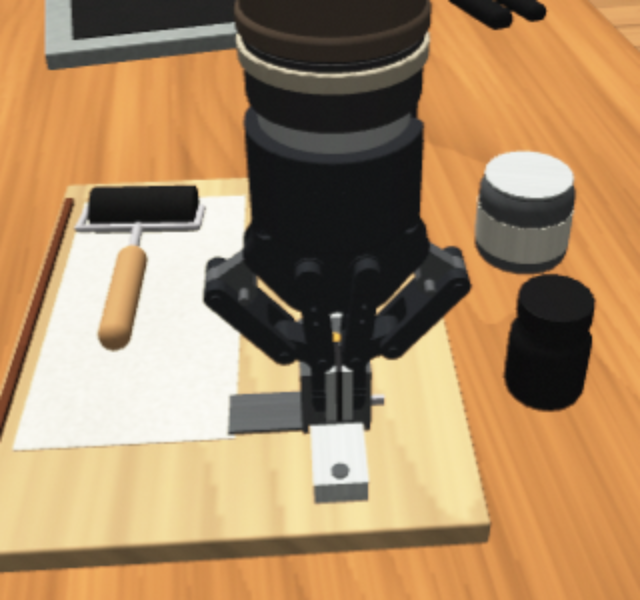

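The shut fingers hang over the rail, just behind the stop (crop 338,390), and clear of jar and brayer. I'll lower and start the push.

Emit:
carry_out --pt "0 0 1.5 0 0 0" --pt "0 0 1.5 0 0 0" --pt "0 0 0 0 0 0" --pt "0.4 0 0 0 0 0" --pt "0.4 0 0 0 0 0" --pt "0.2 0 0 0 0 0" --pt "0.2 0 0 0 0 0" --pt "0.2 0 0 0 0 0" --pt "0 0 0 0 0 0"

```text
clock: 5.55
ee_pos: [0.5087, -0.1432, 0.0514]
eef_rot: [180.0, -0.0, 84.6]
contact_force: [0.3, -0.7, -1.0]
gripper_width: 0.0002
grip_force: 0.0
```

Emit:
carry_out --pt "0.2 0 0 0 0 0" --pt "0.2 0 0 0 0 0" --pt "0.2 0 0 0 0 0" --pt "0.2 0 0 0 0 0" --pt "0.2 0 0 0 0 0" --pt "0.2 0 0 0 0 0" --pt "0.2 0 0 0 0 0" --pt "0.2 0 0 0 0 0"

```text
clock: 6.35
ee_pos: [0.5101, -0.1275, 0.0513]
eef_rot: [-180.0, 0.0, 84.6]
contact_force: [-0.5, -2.1, -0.1]
gripper_width: -0.0
grip_force: 1.3
```

Emit:
carry_out --pt "0.3 0 0 0 0 0" --pt "0.3 0 0 0 0 0" --pt "0.3 0 0 0 0 0" --pt "0.3 0 0 0 0 0" --pt "0.3 0 0 0 0 0" --pt "0.3 0 0 0 0 0" --pt "0.3 0 0 0 0 0" --pt "0.3 0 0 0 0 0" --pt "0.3 0 0 0 0 0" --pt "0.3 0 0 0 0 0"

```text
clock: 7.35
ee_pos: [0.513, -0.0974, 0.0513]
eef_rot: [-180.0, 0.0, 84.6]
contact_force: [0.4, -3.1, -2.1]
gripper_width: -0.0001
grip_force: 1.4
```

```bash
cat > st.py <<'E'
from h import *
import sys
im,D=arm.camera("side"); cv2.imwrite("pics/s%s.png"%sys.argv[1],cv2.resize(im[180:400,220:420,::-1],None,fx=2.5,fy=2.5))
s=arm.get_state(); print(s["clock"],s["ee_pos"],s["contact_force"])
imt,D=arm.camera("top"); cv2.imwrite("pics/t%s.png"%sys.argv[1],cv2.resize(imt[215:330,225:465,::-1],None,fx=3.3,fy=3.3,interpolation=2))
for r in arm.cut_out("top","stop")[:1]:
    P=mask_pts("top",r["mask"],D); P=P[(P[:,2]>.065)&(P[:,2]<.085)]
    print(r["confidence"],len(P),np.percentile(P,[2,50,98],axis=0).round(4))
E
python3 st.py a
```

```text
7.4 [ 0.51300735 -0.09684502  0.05127088] [-0.23754981 -0.06369085 -0.66859495]
0.79 685 [[ 0.4955 -0.0817  0.068 ]
 [ 0.5126 -0.0568  0.0767]
 [ 0.5362 -0.0369  0.0819]]
```

Emit:
carry_out --pt "0.2 0 0 0 0 0" --pt "0.2 0 0 0 0 0" --pt "0.2 0 0 0 0 0" --pt "0.2 0 0 0 0 0" --pt "0.2 0 0 0 0 0" --pt "0.2 0 0 0 0 0" --pt "0.2 0 0 0 0 0" --pt "0.2 0 0 0 0 0"

```text
clock: 8.3
ee_pos: [0.5145, -0.0816, 0.0514]
eef_rot: [180.0, -0.0, 84.6]
contact_force: [-0.0, -3.3, 2.0]
gripper_width: 0.0001
grip_force: 1.2
```

Emit:
carry_out --pt "0.2 0 0 0 0 0" --pt "0.2 0 0 0 0 0"

```text
clock: 8.5
ee_pos: [0.5148, -0.0771, 0.0511]
eef_rot: [-180.0, -0.1, 84.6]
contact_force: [-0.2, 0.0, -0.6]
gripper_width: 0.0
grip_force: 0.0
```

Emit:
carry_out --pt "0.2 0 0 0 0 0" --pt "0.2 0 0 0 0 0"

```text
clock: 8.7
ee_pos: [0.5151, -0.0734, 0.0512]
eef_rot: [-180.0, -0.0, 84.6]
contact_force: [-0.2, -0.3, -0.3]
gripper_width: -0.0002
grip_force: 0.0
```

Emit:
carry_out --pt "0.2 0 0 0 0 0" --pt "0.2 0 0 0 0 0"

```text
clock: 8.9
ee_pos: [0.5154, -0.0712, 0.0513]
eef_rot: [-180.0, 0.2, 84.5]
contact_force: [-0.7, -8.1, 0.2]
gripper_width: -0.0001
grip_force: 4.1
```

Emit:
carry_out --pt "0.2 0 0 0 0 0" --pt "0.2 0 0 0 0 0"

```text
clock: 9.1
ee_pos: [0.5158, -0.0664, 0.0512]
eef_rot: [-180.0, 0.1, 84.5]
contact_force: [0.1, -3.2, 0.1]
gripper_width: -0.0
grip_force: 1.5
```

Emit:
carry_out --pt "0.2 0 0 0 0 0" --pt "0.2 0 0 0 0 0"

```text
clock: 9.3
ee_pos: [0.5163, -0.0617, 0.0512]
eef_rot: [-180.0, 0.0, 84.6]
contact_force: [-0.1, -2.9, -1.3]
gripper_width: -0.0001
grip_force: 1.3
```

The -30 notch has been caught and ridden over: the push dipped near y = -0.077 and the stop broke out at about 8 N near -0.071. The next drop should come near TCP y = -0.02.

Emit:
carry_out --pt "0.3 0 0 0 0 0" --pt "0.3 0 0 0 0 0" --pt "0.3 0 0 0 0 0" --pt "0.3 0 0 0 0 0" --pt "0.3 0 0 0 0 0" --pt "0.3 0 0 0 0 0" --pt "0.3 0 0 0 0 0" --pt "0.3 0 0 0 0 0" --pt "0.3 0 0 0 0 0" --pt "0.2 0 0 0 0 0"

```text
clock: 10.3
ee_pos: [0.519, -0.0326, 0.0513]
eef_rot: [-180.0, -0.0, 84.6]
contact_force: [-0.7, -2.8, -2.5]
gripper_width: -0.0001
grip_force: 1.3
```

Emit:
carry_out --pt "0.2 0 0 0 0 0" --pt "0.2 0 0 0 0 0" --pt "0.2 0 0 0 0 0"

```text
clock: 10.6
ee_pos: [0.5196, -0.0269, 0.0513]
eef_rot: [-180.0, -0.0, 84.6]
contact_force: [0.1, -1.6, -0.8]
gripper_width: 0.0002
grip_force: 1.3
```

Emit:
carry_out --pt "0.2 0 0 0 0 0"

```text
clock: 10.7
ee_pos: [0.5198, -0.0249, 0.0513]
eef_rot: [-180.0, 0.0, 84.6]
contact_force: [-1.2, -1.9, -2.0]
gripper_width: 0.0001
grip_force: 1.3
```

Emit:
carry_out --pt "0.1 0 0 0 0 0"

```text
clock: 10.8
ee_pos: [0.5199, -0.0238, 0.0513]
eef_rot: [-180.0, -0.0, 84.6]
contact_force: [-0.8, -1.6, -1.5]
gripper_width: 0.0003
grip_force: 1.2
```

Emit:
carry_out --pt "0.1 0 0 0 0 0"

```text
clock: 10.9
ee_pos: [0.52, -0.0229, 0.0513]
eef_rot: [-180.0, -0.0, 84.6]
contact_force: [-0.6, -3.0, -1.2]
gripper_width: 0.0002
grip_force: 1.2
```

Emit:
carry_out --pt "0.1 0 0 0 0 0"

```text
clock: 11.0
ee_pos: [0.5201, -0.022, 0.0513]
eef_rot: [180.0, 0.0, 84.6]
contact_force: [-1.2, -2.7, -0.9]
gripper_width: 0.0002
grip_force: 1.2
```

Emit:
carry_out --pt "0.1 0 0 0 0 0"

```text
clock: 11.1
ee_pos: [0.5202, -0.0209, 0.0513]
eef_rot: [-180.0, -0.0, 84.6]
contact_force: [-0.9, -1.9, -0.9]
gripper_width: 0.0
grip_force: 1.0
```

Emit:
carry_out --pt "0.1 0 0 0 0 0"

```text
clock: 11.2
ee_pos: [0.5204, -0.0198, 0.0514]
eef_rot: [180.0, -0.0, 84.6]
contact_force: [-0.9, 0.0, 0.8]
gripper_width: 0.0001
grip_force: 0.5
```

Emit:
carry_out --pt "0 0 0 0 0 0"

```text
clock: 11.3
ee_pos: [0.5207, -0.0195, 0.0515]
eef_rot: [180.0, -0.1, 84.6]
contact_force: [0.5, -0.8, 0.5]
gripper_width: -0.0001
grip_force: 0.0
```

Contact is lost at the expected spot, so the catch has dropped. I'll back off, lift away and check.

Emit:
carry_out --pt "-0.5 0 0 0 0 0" --pt "-1.5 0 0 0 0 0" --pt "-2 0 0 0 0 0" --pt "-1 0 -2 0 0 0" --pt "0 0 -4 0 0 0" --pt "0 0 -4 0 0 0" --pt "-2 -2 -4 0 0 0" --pt "-3 -3 -2 0 0 0" --pt "-3 -3 0 0 0 0" --pt "-3 -3 0 0 0 0"

```text
clock: 12.3
ee_pos: [0.3948, -0.1706, 0.2125]
eef_rot: [179.9, 0.1, 84.6]
contact_force: [-0.1, -1.0, -0.6]
gripper_width: 0.0
grip_force: 0.0
```

Emit:
carry_out --pt "-1 -4 0 0 0 0" --pt "-1 -4 0 0 0 0" --pt "-1 -4 0 0 0 0" --pt "0 0 0 0 0 0" --pt "0 0 0 0 0 0"

```text
clock: 12.8
ee_pos: [0.2729, -0.1883, 0.2118]
eef_rot: [179.9, 0.1, 84.4]
contact_force: [-0.0, -0.2, 0.7]
gripper_width: 0.0001
grip_force: 0.0
```

```bash
cat >> st.py <<'E'
a=cv2.imread("pics/s%s.png"%sys.argv[1]); b=cv2.imread("pics/t%s.png"%sys.argv[1]); b=cv2.resize(b,None,fx=.63,fy=.63)
o=np.zeros((550,800,3),np.uint8); o[:240,:b.shape[1]]=b[:240]; cv2.imwrite("pics/both.png",o)
m=np.ones(D.shape,bool); P=mask_pts("top",m,D); q=P[(P[:,2]>.068)&(P[:,2]<.079)&(P[:,0]<.55)&(P[:,0]>.47)&(P[:,1]>-.15)&(P[:,1]<.12)]
R=cv2.minAreaRect(q[:,:2].astype(np.float32)*1000); print(R); d=np.array([.0948,.9955])
print("stop-tall",(np.array(R[0])-[570.4,18.1])@d)
E
python3 st.py f
```

```text
12.85 [ 0.27366268 -0.18816853  0.21165146] [ 0.22354941 -0.52205006  0.59978669]
0.68 794 [[ 0.5033 -0.0059  0.0707]
 [ 0.523   0.0175  0.0768]
 [ 0.5436  0.04    0.0816]]Traceback (most recent call last):
  File "st.py", line 10, in <module>
    o=np.zeros((550,800,3),np.uint8); o[:240,:b.shape[1]]=b[:240]; cv2.imwrite("pics/both.png",o)
                                      ~^^^^^^^^^^^^^^^^^^
ValueError: could not broadcast input array from shape (239,499,3) into shape (240,499,3)
```

View pics/sf.png

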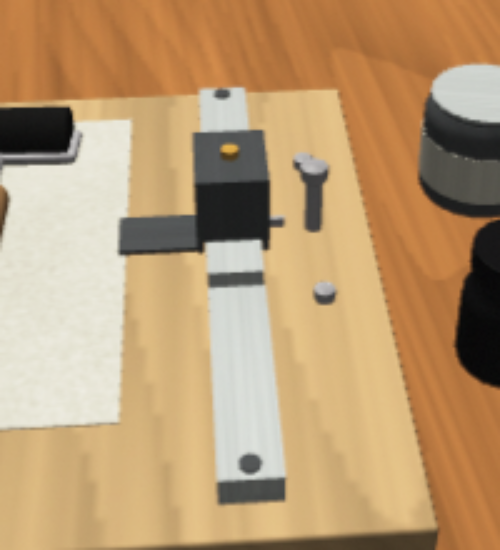

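View pics/tf.png

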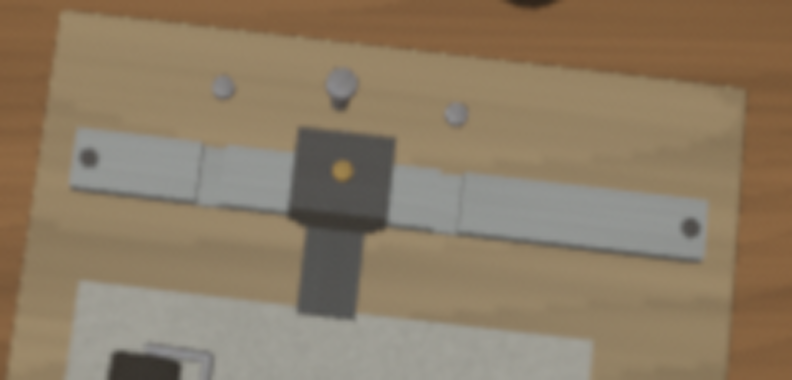

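```bash
sed -i '/both.png/d;/^a=/d' st.py; python3 st.py g
python3 - <<'E'
from h import *
b=np.array([[225+342/3.3,215+170/3.3]]); p=np.array([[225+341/3.3,215+82/3.3]])
d=np.array([.0948,.9955])
B=pts("top",b,z=.078)[0,:2];T=pts("top",p,z=.064)[0,:2]; print(B,T,(B-T)@d)
sb=pts("side",[[220+230/2.5,180+151/2.5]],z=.078)[0,:2]; st=pts("side",[[220+314/2.5,180+168/2.5]],z=.064)[0,:2]; print(sb,st,(sb-st)@d)
for z in(.077,.078,.079,.081): print(z,pts("side",[[220+230/2.5,180+148/2.5]],z=z))
D=arm.camera("top")[1]; m=np.zeros(D.shape,bool); u,v=b[0].round().astype(int); m[v-5:v+6,u-5:u+6]=1
print(mask_pts("top",m,D)[:,2].reshape(11,11).round(4)*1e3)
E
```

```text
13.0 [ 0.27421447 -0.18763688  0.21122535] [-0.75745172 -0.61396454  0.26973577]
0.96 767 [[ 0.5032 -0.006   0.0711]
 [ 0.5226  0.0164  0.0768]
 [ 0.5439  0.0391  0.0817]]
((523.9204711914062, 17.131458282470703), (48.04560089111328, 40.69594955444336), 84.45877838134766)
stop-tall -5.370442610855102
[0.52401143 0.01667707] [0.57070129 0.01755908] -0.005304245607685677
[0.52455925 0.01078743] [0.57016331 0.0065795 ] -0.0001342621099155058
0.077 [[0.52514149 0.01498108 0.077     ]]
0.078 [[0.52495928 0.01356984 0.078     ]]
0.079 [[0.52477707 0.0121586  0.079     ]]
0.081 [[0.52441266 0.00933612 0.081     ]]
[[76.4 76.7 78.3 76.1 77.2 75.9 75.7 77.7 75.5 76.7 74.2]
 [76.5 77.2 79.1 75.1 74.6 76.9 78.9 77.2 75.4 76.  75.8]
 [79.8 79.5 75.3 80.4 79.1 81.6 83.3 78.8 74.3 74.5 77.8]
 [76.4 78.7 81.8 84.2 82.9 85.3 81.1 81.4 75.6 78.  75.8]
 [73.3 77.  81.8 80.7 81.1 83.4 82.9 82.1 77.3 74.6 79.2]
 [78.8 77.5 83.6 82.1 81.8 82.8 81.6 82.9 75.7 76.9 75.8]
 [76.5 74.8 78.7 80.2 82.2 79.5 81.3 78.  75.9 80.6 76.9]
 [76.5 75.1 75.9 78.2 79.6 81.4 77.  77.6 77.4 76.2 75.1]
 [77.  75.9 74.7 79.4 76.9 77.7 74.4 77.8 74.6 77.1 77.2]
 [73.2 75.4 78.9 74.8 78.4 75.8 73.8 76.6 76.5 73.8 76.1]
 [78.4 76.8 79.6 78.4 76.5 76.3 76.9 76.7 75.5 76.7 77.2]]
```

Top view puts the stop about 5 mm short (button at 328.6,266.5 against the pin at 328.3,240), and the button still stands about 5 mm proud. It is probably not caught, so I'll return and push on gently.

Emit:
carry_out --pt "2 3 0 0 0 0" --pt "2 3 0 0 0 0" --pt "2 3 0 0 0 0" --pt "2 3 0 0 0 0" --pt "2 3 0 0 0 0" --pt "2 3 0 0 0 0" --pt "2 3 0 0 0 0" --pt "2 1.9 0 0 0 0" --pt "0 0 0 0 0 0"

```text
clock: 14.05
ee_pos: [0.5189, -0.0475, 0.2099]
eef_rot: [-179.9, -0.0, 84.8]
contact_force: [-0.2, 0.2, -0.4]
gripper_width: 0.0
grip_force: 0.0
```

Emit:
carry_out --pt "0 0 3 0 0 0" --pt "0 0 3 0 0 0" --pt "0 0 3 0 0 0" --pt "0 0 3 0 0 0" --pt "0 0 2.5 0 0 0" --pt "0 0 1.5 0 0 0" --pt "0 0 0 0 0 0"

```text
clock: 14.75
ee_pos: [0.5142, -0.0497, 0.0488]
eef_rot: [-179.7, 0.0, 84.6]
contact_force: [-0.9, -0.0, 0.1]
gripper_width: 0.0
grip_force: 0.0
```

Emit:
carry_out --pt "0.5 0 -0.2 0 0 0" --pt "0.5 0 0 0 0 0" --pt "0.5 0 0 0 0 0" --pt "0.4 0 0 0 0 0" --pt "0.3 0 0 0 0 0" --pt "0.2 0 0 0 0 0" --pt "0 0 0 0 0 0"

```text
clock: 15.45
ee_pos: [0.5188, -0.0256, 0.0534]
eef_rot: [180.0, 0.0, 84.6]
contact_force: [-0.7, -1.1, 0.1]
gripper_width: 0.0001
grip_force: 0.0
```

Emit:
carry_out --pt "0.1 0 0 0 0 0" --pt "0.1 0 0 0 0 0"

```text
clock: 15.65
ee_pos: [0.5189, -0.024, 0.0532]
eef_rot: [-180.0, 0.0, 84.6]
contact_force: [0.1, 0.9, -0.3]
gripper_width: 0.0
grip_force: 0.0
```

Emit:
carry_out --pt "0.1 0 0 0 0 0" --pt "0.1 0 0 0 0 0"

```text
clock: 15.85
ee_pos: [0.5191, -0.0219, 0.0533]
eef_rot: [-180.0, 0.0, 84.6]
contact_force: [-0.2, 0.3, 0.3]
gripper_width: 0.0004
grip_force: 0.0
```

Emit:
carry_out --pt "0.1 0 0 0 0 0"

```text
clock: 15.95
ee_pos: [0.5192, -0.0209, 0.0533]
eef_rot: [-180.0, 0.0, 84.6]
contact_force: [0.2, 0.5, -0.9]
gripper_width: 0.0003
grip_force: 0.0
```

Emit:
carry_out --pt "0.1 0 0 0 0 0"

```text
clock: 16.05
ee_pos: [0.5193, -0.0199, 0.0533]
eef_rot: [180.0, 0.0, 84.6]
contact_force: [-1.0, 0.3, 0.1]
gripper_width: 0.0003
grip_force: 0.0
```

Emit:
carry_out --pt "0.1 0 0 0 0 0" --pt "0.1 0 0 0 0 0"

```text
clock: 16.25
ee_pos: [0.5195, -0.0179, 0.0533]
eef_rot: [180.0, 0.0, 84.6]
contact_force: [0.2, -0.2, -0.2]
gripper_width: -0.0002
grip_force: 0.1
```

Emit:
carry_out --pt "0.1 0 0 0 0 0"

```text
clock: 16.35
ee_pos: [0.5196, -0.0168, 0.0533]
eef_rot: [180.0, -0.0, 84.6]
contact_force: [-0.3, 0.4, -0.2]
gripper_width: -0.0
grip_force: 0.0
```

Emit:
carry_out --pt "0.1 0 0 0 0 0"

```text
clock: 16.45
ee_pos: [0.5197, -0.0158, 0.0533]
eef_rot: [-180.0, -0.0, 84.6]
contact_force: [0.3, 0.7, -0.0]
gripper_width: 0.0001
grip_force: 0.0
```

Emit:
carry_out --pt "0.1 0 0 0 0 0"

```text
clock: 16.55
ee_pos: [0.5198, -0.0149, 0.0533]
eef_rot: [-180.0, -0.0, 84.6]
contact_force: [-0.4, -0.0, -0.4]
gripper_width: -0.0001
grip_force: 0.0
```

Emit:
carry_out --pt "0.1 0 0 0 0 0"

```text
clock: 16.65
ee_pos: [0.5199, -0.0139, 0.0533]
eef_rot: [180.0, 0.0, 84.6]
contact_force: [-0.2, 0.8, -0.2]
gripper_width: -0.0
grip_force: 0.0
```

Emit:
carry_out --pt "0.1 0 0 0 0 0"

```text
clock: 16.75
ee_pos: [0.52, -0.0131, 0.0533]
eef_rot: [-180.0, 0.0, 84.6]
contact_force: [-0.9, -2.0, 0.0]
gripper_width: 0.0001
grip_force: 1.1
```

Emit:
carry_out --pt "0.05 0 0 0 0 0"

```text
clock: 16.85
ee_pos: [0.52, -0.0128, 0.0533]
eef_rot: [180.0, 0.1, 84.6]
contact_force: [-0.9, -2.0, 0.4]
gripper_width: 0.0001
grip_force: 1.4
```

Emit:
carry_out --pt "0.05 0 0 0 0 0"

```text
clock: 16.95
ee_pos: [0.52, -0.0125, 0.0533]
eef_rot: [180.0, 0.1, 84.6]
contact_force: [-0.4, -4.0, 0.3]
gripper_width: -0.0004
grip_force: 2.0
```

Emit:
carry_out --pt "0.05 0 0 0 0 0"

```text
clock: 17.05
ee_pos: [0.52, -0.0122, 0.0533]
eef_rot: [180.0, 0.1, 84.6]
contact_force: [0.2, -6.3, 0.3]
gripper_width: 0.0003
grip_force: 2.9
```

Force climbs past the sliding level (6 N with no motion), so the catch is in the notch. I'll back away and double-check the height and offset with averaged depth.

Emit:
carry_out --pt "-0.5 0 0 0 0 0" --pt "-1.5 0 0 0 0 0" --pt "-2 0 0 0 0 0" --pt "-1 0 -2 0 0 0" --pt "0 0 -4 0 0 0" --pt "0 0 -4 0 0 0" --pt "-2 -2 -4 0 0 0" --pt "-3 -3 -2 0 0 0" --pt "-3 -3 0 0 0 0" --pt "-3 -3 0 0 0 0"

```text
clock: 18.05
ee_pos: [0.3946, -0.1616, 0.2143]
eef_rot: [179.9, 0.0, 84.6]
contact_force: [-0.1, -0.1, -0.1]
gripper_width: 0.0
grip_force: 0.0
```

Emit:
carry_out --pt "-1 -4 0 0 0 0" --pt "-1 -4 0 0 0 0" --pt "-1 -4 0 0 0 0" --pt "0 0 0 0 0 0" --pt "0 0 0 0 0 0"

```text
clock: 18.55
ee_pos: [0.2728, -0.1795, 0.2137]
eef_rot: [179.9, 0.0, 84.5]
contact_force: [0.7, -0.1, 0.1]
gripper_width: -0.0001
grip_force: 0.0
```

```bash
cat > fin.py <<'E'
from h import *
d=np.array([.0948,.9955]); n=np.array([.9955,-.0948])
def rep(c,im,D):
    hsv=cv2.cvtColor(im,cv2.COLOR_RGB2HSV); g=cv2.inRange(hsv,(10,150,90),(30,255,255))>0
    P=mask_pts(c,np.ones(D.shape,bool),D).reshape(-1,3)
    V,U=np.nonzero(D>0); on=(P[:,2]>.068)&(P[:,2]<.09)&(P[:,0]<.55)&(P[:,0]>.47)&(P[:,1]>-.15)&(P[:,1]<.12)
    M=np.zeros(D.shape,bool); M[V[on],U[on]]=1; b=g&M
    top=M&~cv2.dilate(b.astype(np.uint8),np.ones((7,7))).astype(bool); top=cv2.erode(top.astype(np.uint8),np.ones((3,3)))>0
    bc=cv2.erode(b.astype(np.uint8),np.ones((3,3)))>0
    v,u=np.nonzero(b); A=mask_pts(c,top,D)
    print(c,"button px",u.mean().round(2),v.mean().round(2),b.sum(),"z btn",[np.round(np.median(mask_pts(c,x,D)[:,2]),4) for x in(b,bc)],"z top",np.median(A[:,2]).round(4),
      "btn xy",pts(c,[[u.mean(),v.mean()]],z=.079)[0,:2].round(4))
im=cv2.imread("pics/top0.png")[:,:,::-1].copy(); rep("top",im,np.load("topD.npy"))
im=cv2.imread("pics/side0.png")[:,:,::-1].copy(); rep("side",im,np.load("sideD.npy"))
for c in("top","side"):
    F=[arm.camera(c) for _ in range(12)]; D=np.median([f[1] for f in F],0).astype(np.float32); rep(c,F[-1][0],D); np.save(c+"Df.npy",D)
    for nm in("tall_pin","short_pin1","stop"):
        for r in arm.spot_in(c,nm)[:3]: print(nm,round(r["confidence"],2),np.round(r["centre"],1))
    im=F[-1][0]; cv2.imwrite("pics/%sfin.png"%c,cv2.resize(im[200:300,270:390,::-1],None,fx=6,fy=6,interpolation=2))
E
python3 fin.py
```

```text
fin.py:11: RuntimeWarning: Mean of empty slice.
  print(c,"button px",u.mean().round(2),v.mean().round(2),b.sum(),"z btn",[np.round(np.median(mask_pts(c,x,D)[:,2]),4) for x in(b,bc)],"z top",np.median(A[:,2]).round(4),
  ret = ret.dtype.type(ret / rcount)
Traceback (most recent call last):
  File "fin.py", line 13, in <module>
    im=cv2.imread("pics/top0.png")[:,:,::-1].copy(); rep("top",im,np.load("topD.npy"))
                                                     ~~~^^^^^^^^^^^^^^^^^^^^^^^^^^^^^^
  File "fin.py", line 11, in rep
    print(c,"button px",u.mean().round(2),v.mean().round(2),b.sum(),"z btn",[np.round(np.median(mask_pts(c,x,D)[:,2]),4) for x in(b,bc)],"z top",np.median(A[:,2]).round(4),
                                                                                                ~~~~~~~~^^^^^^^
  File "h.py", line 13, in mask_pts
    v,u=np.nonzero(m&(D>0)); return pts(name,np.c_[u,v],D[v,u])
                                    ~~~^^^^^^^^^^^^^^^^^^^^^^^^
  File "h.py", line 7, in pts
    u=cv2.undistortPoints(np.array(px,float).reshape(-1,1,2),K,np.array(i["dist_coeffs"],float)).reshape(-1,2)
      ~~~~~~~~~~~~~~~~~~~^^^^^^^^^^^^^^^^^^^^^^^^^^^^^^^^^^^^^^^^^^^^^^^^^^^^^^^^^^^^^^^^^^^^^^^
cv2.error: OpenCV(4.12.0) /io/opencv/modules/calib3d/src/undistort.dispatch.cpp:347: error: (-215:Assertion failed) CV_IS_MAT(_src) && CV_IS_MAT(_dst) && (_src->rows == 1 || _src->cols == 1) && (_dst->rows == 1 || _dst->cols == 1) && _src->cols + _src->rows - 1 == _dst->rows + _dst->cols - 1 && (CV_MAT_TYPE(_src->type) == CV_32FC2 || CV_MAT_TYPE(_src->type) == CV_64FC2) && (CV_MAT_TYPE(_dst->type) == CV_32FC2 || CV_MAT_TYPE(_dst->type) == CV_64FC2) in function 'cvUndistortPointsInternal'
```

```bash
sed -i 's/(10,150,90)/(8,110,70)/; s/for x in(b,bc)/for x in(b,bc) if x.any()/' fin.py; python3 fin.py
```

```text
top button px 403.5 275.0 26 z btn [np.float64(0.0819), np.float64(0.0823)] z top 0.0768 btn xy [ 0.5128 -0.1015]
side button px 316.28 300.05 64 z btn [np.float64(0.0784), np.float64(0.0787)] z top 0.0735 btn xy [ 0.5125 -0.1076]
top button px 324.5 266.08 24 z btn [np.float64(0.0797), np.float64(0.08)] z top 0.0768 btn xy [0.5244 0.0232]
tall_pin 0.56 [345.5 307.8]
short_pin1 0.62 [289.  244.2]
short_pin1 0.38 [322.3 278.5]
stop 0.97 [322.1 275.6]
stop 0.17 [388.3 196.2]
side button px 311.15 238.38 34 z btn [np.float64(0.0761), np.float64(0.0765)] z top 0.0735 btn xy [0.5239 0.0143]
tall_pin 0.56 [341.7 254.5]
short_pin1 0.53 [346.3 297.1]
stop 0.81 [309.1 259.6]
```

View pics/topfin.png

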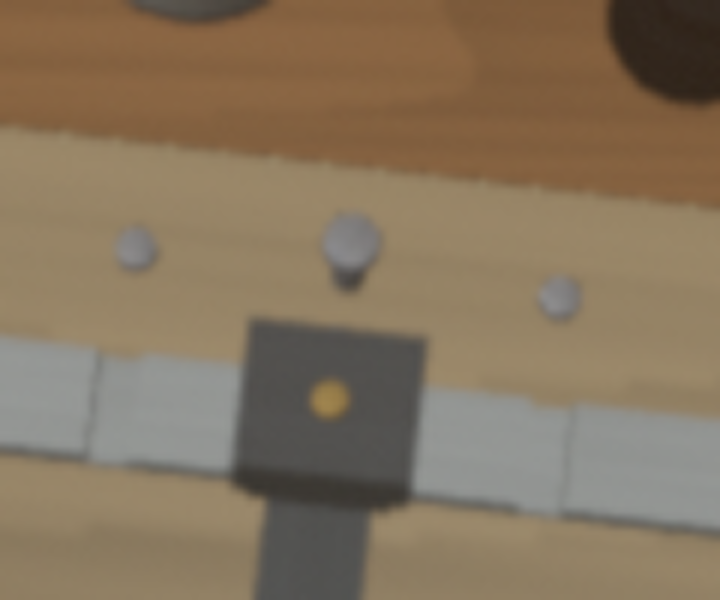

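View pics/sidefin.png

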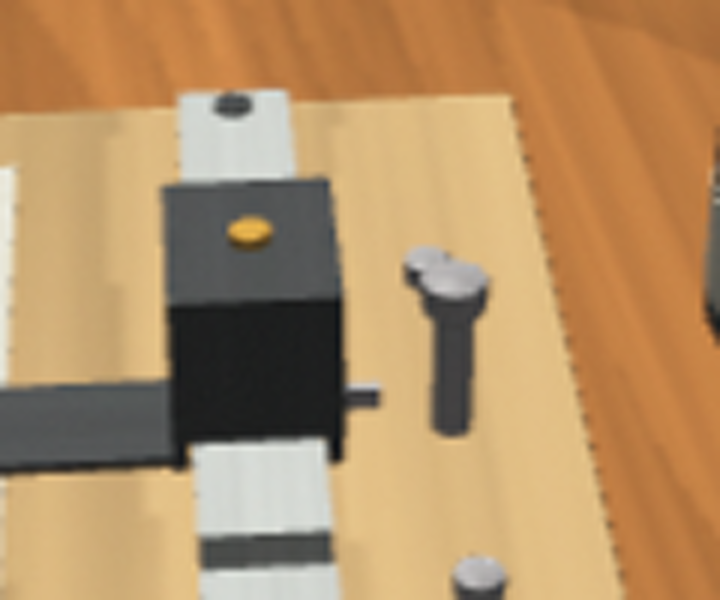

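The button now sits about 3 mm proud (it was 5 mm), at top-view pixel 324.5,266, square to the tall pin at 328,240. That puts the stop within about 1 mm of the pin, and jar, tin and brayer are untouched. Handing in.

```bash
python3 -c "
from workcell import arm
print(arm.sign_off())"
```

```text
the job is handed in; nothing more can be done
None
```

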